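# Slide the vial rack home against the code reader's fence

## Task

Push the white vial rack along the bench into the corner of the aluminium fence, so that its long side lies flush against the long rail and its end is flush against the short rail beside the code reader. Push only on the rack's block, never touching the vials, and keep it flat on the bench: do not lift it. Leave the bottle, the beaker and the jar where they stand.

Things in the scene. Friction and masses are not known exactly. Their poses are not given: they have to be found in the camera images.
- rack: Loose white plastic block full of small vials, 86 mm (x) by 128 mm (y) by 40 mm high, 0.3 to 0.6 kg, sliding freely on the plain bench. Origin: centre of its underside, at bench height; y runs along its long sides, z up. It starts in the open inside of the corner, up to half a radian askew to the fence, with its +x long side towards the long rail.
- vials: The 12 capped amber vials, firmly seated in the rack and moving with it, 12 mm across, standing 17 mm proud of the block's top (caps reach 57 mm above the bench). Same origin and axes as the rack. They must not be touched.
- fence: Fixed L-shaped aluminium fence on the bench, both rails 18 mm high, 12 mm thick. Origin: on the bench, where the centre of the rack's underside lies when home; the rack's axes are then parallel to the fence's. x points to the long rail (away from the robot), y to the short rail. The inside of the corner, towards -x and -y, is open bench.
- long_rail (a point): Point on the long rail's inner face at bench height: fence x = +43 mm, y = 0. The rail runs along the fence's y, from y = -208 to +76 mm.
- short_rail (a point): Point on the short rail's inner face at bench height: fence x = 0, y = +64 mm. The rail runs along the fence's x, from x = -45 to +55 mm. A grey fixed code reader, 50 mm (x) by 45 mm (y) by 50 mm high, stands beyond it at y = 86 to 131 mm, x = -25 to +25 mm.
- bottle: Glass bottle with a blue cap, 70 mm across, 140 mm high, standing beyond the code reader. Origin: centre of its underside. Leave it alone.
- beaker: Empty glass beaker, 68 mm across, 90 mm high, standing on the robot's side of the long rail's far (-y) end. Origin: centre of its underside. Leave it alone.
- jar: Small amber jar with a white lid, 50 mm across, 60 mm high, standing on the robot's side of the code reader. Origin: centre of its underside. Leave it alone.
Mind the look-alikes: they are no part of the job. What is shaped like the rack but purple or turquoise is not meant.

How it is judged:
By the outcome, as a careful person would: the job done as asked, in the order asked, and still so for the second after the job is handed in, with the robot touching nothing.
It also fails if it takes over 54 s, if anything falls off the work surface, if the arm or the gripper's body presses on something with over 40 N, if the wrist force passes 120 N, or if a joint passes its speed limit or range.

## Robot

A 7-joint arm with a two-finger parallel gripper is mounted at the origin on the work surface. World frame = base frame: x ahead of the robot, y to its left, z up, the work surface at z = 0. Lengths are in m, angles in rad, forces in N, time in s.
With the tool pointing down it reaches from about 0.4 to 0.85 m from the base axis. Payload 6.9 kg.
Tool frame: the origin (TCP) lies between the finger pads; the fingertips stand 25 mm ahead of it and the grasp point (between the pads) lies 6 mm ahead of it; z points along the fingers, y is the direction in which the jaws open and shut (so a half turn about z gives the same grasp; the last joint's range is limited). The gripper opens to 85 mm and grips with 20 to 120 N. Pads are 22 mm wide; open, the fingers measure 114 mm over their backs; the gripper's body (76 mm by 85 mm) begins 54 mm behind the grasp point. The pads swing forward as they close: fully open they stand 13 mm farther back than shut.
Start: joints at [-1.081, 0.507, -0.238, 1.5, 0.126, 1.149, -0.155], TCP at [0.234, 0.58, 0.256] pointing down, gripper open.
Joint ranges: [-3.08, 3.08], [-0.24, 2.05], [-1.43, 1.35], [0, 2.5], [-1.52, 4.66], [0.17, 1.96], [-2.89, 2.89]. Speed limits (rad/s): [2.39, 2.39, 3.14, 3.14, 3.14, 3.14, 3.14].

## Interface

Orientations are given as a unit quaternion [w, x, y, z].
In Python, from plant import manip, vision, nets gives the robot as it stands.
- The arm moves only by the shell command python3 -m handwheel 'ROWS' [FORCE]. ROWS is JSON, a list that holds one entry, the list of rows, each a list of 7 numbers: the shift along the tool's x, y, z in units of 30 mm (1.0 is 30 mm), then the turn, a rotation vector about the tool's x, y, z in units of 6 degrees (1.0 is 6 degrees), then the opening, from -1 (shut) to 1 (fully open). A call has 1 to 10 rows; each row shifts and turns the commanded pose from where the row before left it, along the tool's axes as they then stand; what a row does not reach is not made up. A row lasts 1/12 s, in which the tool goes at most 41.7 mm and 7.16 degrees, less where a joint would pass 70% of its speed; a pose out of reach is approached as far as the arm can. A call is refused whole if a number of a shift passes 1 or a number of a turn 1, either way. A call with a gripper value outside its range is refused whole. The fingers move at their own pace and stop on an object; FORCE is the grip in N (left out, the last holds). Time passes only in rows, so rows that do not move let the fingers close. It gives the time, the measured TCP pose, the force and the opening at its end, in the units of the state.
- manip.state(): the state, without advancing time (a new reading comes with each control period).
- vision.camera(name): name is "scene" or "top" or "wrist"; returns a dict with "img" (480x640x3 uint8, blue, green, red), "K" (3x3 intrinsics, pixels), "world_from_camera" (4x4, takes a point from camera to world coordinates). Camera axes: x right, y up, looking along -z (the intrinsics and any distortion apply to the point x, -y, -z); pixel columns grow to the right and rows downward; lengths in m; the calibration is good to about 2 mm. A picture is of the moment at which its call begins. There is no depth.
- manip.job_done(): hands the job in, once; it reports no verdict.
Trained networks look in a picture, given as the dict that the camera call returned (one of the last four; its "shot" number tells which), for a name from the list of things; names that differ only in an ending like _2 or _b are one class to them, and where a whole thing is asked for, a point or a joint stands for the part that bears it (a point fixed in the world has none). Each returns a list of dicts, best first, with "conf" (0 to 1); they miss things now and then, are a little off and sometimes report something else, mostly with a low value. They report only what shows in the picture. A call takes as long as a camera call. They do not tell look-alikes from the thing itself.
- nets.regions_of(label, picture): "mask" (480x640 bool, what is visible of it) and "box" ([centre column, centre row, width, height] in pixels, round what is visible of it).
The state is a dict: "t": time; "qpos": joint angles; "dq": joint speeds; "tau": joint torques, N m; "tcp_pos": TCP position; "ee_rot": TCP orientation; "wrist_force": force on the tool from outside, world axes, zero at the start; "wrist_torque": the same for the moment, N m; "gripper_width": finger opening in m.
Only numpy, scipy, OpenCV 4.12 (cv2) and the standard library are available. Lean on these libraries where they do the work, as an engineer would, in place of code of your own. Each camera call takes 0.05 s, during which the arm holds its last target.

## Working session

There is one attempt and no reset: what is moved stays moved. The work goes in short steps, Python scripts to look and compute and a shell command to move; the robot and the scene stay as the last step left them, time stands still between calls to the robot, and variables do not carry over. Pictures are saved under pics/ and viewed, and the job is handed in when it is done.

```bash
ls; mkdir -p pics; python3 - <<'E'
from plant import manip, vision, nets
import cv2
for n in ["top","scene"]:
    p=vision.camera(n); cv2.imwrite(f"pics/{n}0.png",p["img"]); print(n,p["K"],p["world_from_camera"],p.keys())
s=manip.state(); print({k:s[k] for k in ("t","tcp_pos","ee_rot","wrist_force","gripper_width")})
E
```

```text
pics
top [[573.83008298   0.         317.95850384]
 [  0.         573.83008298 246.67156651]
 [  0.           0.           1.        ]] [[ 0.05054964  0.97601828 -0.21173816  0.36797492]
 [-0.99871491  0.04862702 -0.01428096  0.00337364]
 [-0.00364229  0.21218795  0.97722209  1.16415233]
 [ 0.          0.          0.          1.        ]] dict_keys(['img', 'K', 'world_from_camera', 'shot'])
scene [[519.37236348   0.         317.50978105]
 [  0.         519.37236348 238.93453883]
 [  0.           0.           1.        ]] [[-0.7134887  -0.59024776  0.37754663  1.01044811]
 [ 0.70056669 -0.61006869  0.37016551  0.37426913]
 [ 0.01184001  0.5286055   0.84878504  0.95525912]
 [ 0.          0.          0.          1.        ]] dict_keys(['img', 'K', 'world_from_camera', 'shot'])
{'t': 0.1, 'tcp_pos': array([0.23393668, 0.57911018, 0.25551808]), 'ee_rot': array([-1.43957347e-04,  1.90747173e-01,  9.81638858e-01, -8.04925640e-04]), 'wrist_force': array([-0.61022627,  0.62715821,  0.29130615]), 'gripper_width': 0.08532324235777457}
```

View pics/top0.png

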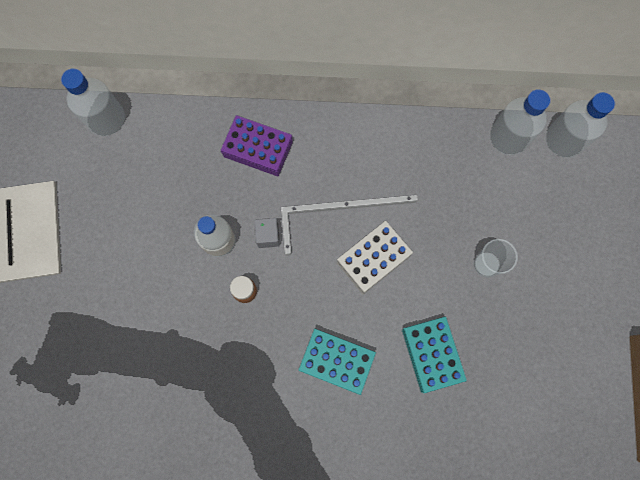

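View pics/scene0.png

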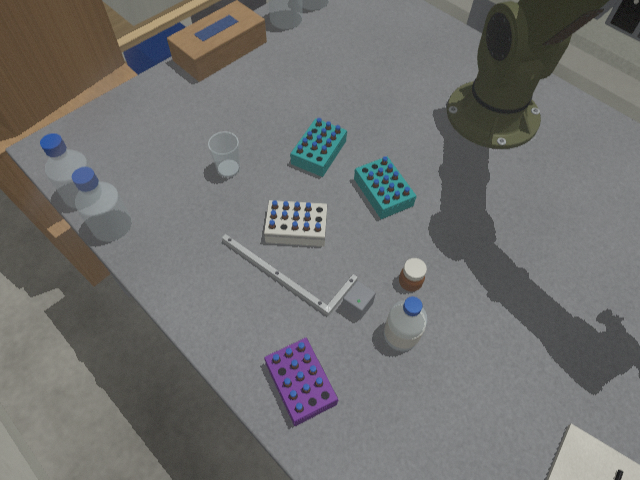

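The white rack is at about (375,256) in the top view and (296,222) in the scene view. The purple block at (257,145) and the turquoise ones at (338,360) and (435,353) are look-alikes. The fence corner is near (286,210), next to the grey reader at (266,232). I'll confirm this in an enlarged crop and measure it.

```bash
cat > h.py <<'E'
import numpy as np, cv2
from plant import manip, vision, nets
def ray2z(p,uv,z):
    uv=np.atleast_2d(np.asarray(uv,float)); K=p["K"]; T=p["world_from_camera"]
    d=np.c_[(uv[:,0]-K[0,2])/K[0,0],-(uv[:,1]-K[1,2])/K[1,1],-np.ones(len(uv))]@T[:3,:3].T
    o=T[:3,3]; s=(z-o[2])/d[:,2]; return o+d*s[:,None]
def proj(p,X):
    X=np.atleast_2d(X); T=p["world_from_camera"]; c=(X-T[:3,3])@T[:3,:3]; K=p["K"]
    return np.c_[K[0,2]+K[0,0]*c[:,0]/-c[:,2], K[1,2]-K[1,1]*c[:,1]/-c[:,2]]
def T2(x,y,a): 
    c,s=np.cos(a),np.sin(a); return np.array([[c,-s,x],[s,c,y],[0,0,1]])
E
python3 - <<'E'
from h import *
p=vision.camera("top")
for l in ["rack","fence","jar","beaker","bottle"]:
    for r in nets.regions_of(l,p)[:4]: print(l,round(r["conf"],2),np.round(r["box"],1))
m=[r for r in nets.regions_of("rack",p) if abs(r["box"][0]-375)<15][0]["mask"].astype(np.uint8)
(c,wh,a)=cv2.minAreaRect(cv2.findContours(m,0,2)[0][0]); print(c,wh,a, cv2.boxPoints((c,wh,a)))
im=p["img"][180:310,220:450]; cv2.imwrite("pics/crop0.png",cv2.resize(im,None,fx=3.4,fy=3.4,interpolation=cv2.INTER_CUBIC))
E
```

```text
rack 0.89 [373.1 256.7  72.   74. ]
rack 0.79 [337.8 362.7  74.9  62.2]
rack 0.72 [431.5 356.2  64.7  72.6]
rack 0.65 [254.5 146.7  73.8  60. ]
fence 0.68 [335.8 227.1 163.2  55.8]
jar 0.89 [243.2 290.8  26.1  26.3]
beaker 0.81 [494.6 256.4  46.3  40.1]
bottle 0.85 [213.4 235.5  46.6  40.8]
(373.5015869140625, 256.4019470214844) (44.44486999511719, 65.81356811523438) 51.11550521850586 [[333.9363  259.76105]
 [385.16647 218.4464 ]
 [413.06686 253.04285]
 [361.8367  294.35748]]
```

View pics/crop0.png

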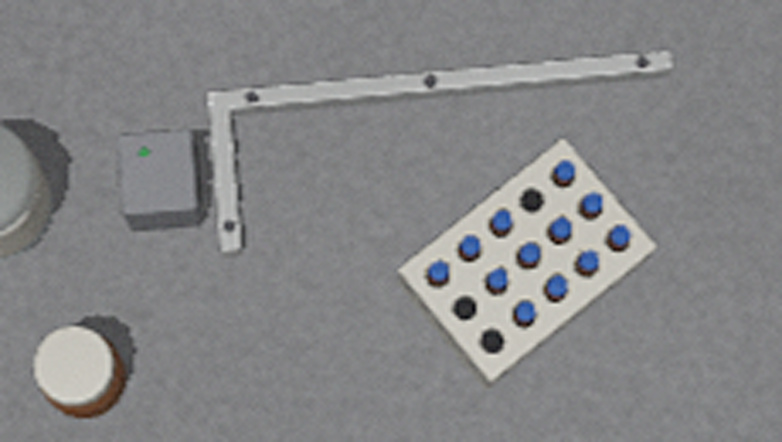

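```bash
cat >> h.py <<'E'
from scipy.optimize import minimize
from scipy.ndimage import map_coordinates
FENCE=[np.array([[43,-208],[55,-208],[55,76],[-45,76],[-45,64],[43,64]])/1e3, .018]
RACK=[np.array([[43,-64],[43,64],[-43,64],[-43,-64]])/1e3, .040]
def edges(poly,d,step=.002):
    # boundary points & outward normals
    n=len(poly); area=0.5*sum(poly[i][0]*poly[(i+1)%n][1]-poly[(i+1)%n][0]*poly[i][1] for i in range(n)); sg=np.sign(area)
    P=[];N=[]
    for i in range(n):
        a,b=poly[i],poly[(i+1)%n]; L=np.linalg.norm(b-a); t=np.arange(step*1.5,L-step,step)/L
        P.append(a+t[:,None]*(b-a)); nn=sg*np.array([(b-a)[1],-(b-a)[0]])/L; N.append(np.repeat(nn[None],len(t),0))
    return np.vstack(P),np.vstack(N)
def fit(pics,model,x0,d=.003):
    P,N=edges(model[0],d); z=model[1]
    ims=[cv2.GaussianBlur(cv2.cvtColor(p["img"],cv2.COLOR_BGR2GRAY).astype(float),(0,0),.7) for p in pics]
    def cost(v):
        M=T2(v[0],v[1],v[2]/.1); tot=0
        for p,im in zip(pics,ims):
            val=[]
            for s in (-d,d):
                q=(P+s*N)@M[:2,:2].T+M[:2,2]; uv=proj(p,np.c_[q,np.full(len(q),z)])
                val.append(map_coordinates(im,[uv[:,1],uv[:,0]],order=1,mode="nearest"))
            tot-=np.mean(np.clip(val[0]-val[1],-20,60))
        return tot
    v=np.array([x0[0],x0[1],x0[2]*.1]); best=None
    for k in range(3):
        r=minimize(cost,v,method="Nelder-Mead",options=dict(initial_simplex=v+np.vstack([np.zeros(3),np.eye(3)*.006/(k+1)]),xatol=1e-5,fatol=1e-4,maxiter=600)); v=r.x
    return np.array([v[0],v[1],v[2]/.1]),r.fun
def draw(p,models):
    im=cv2.resize(p["img"],None,fx=4,fy=4,interpolation=cv2.INTER_CUBIC)
    for (poly,z),v,col in models:
        M=T2(*v); q=poly@M[:2,:2].T+M[:2,2]; uv=(proj(p,np.c_[q,np.full(len(q),z)])+.5)*4-.5
        cv2.polylines(im,[np.round(uv).astype(int)],True,col,1)
    return im
E
python3 - <<'E'
from h import *
t=vision.camera("top"); s=vision.camera("scene")
cp=lambda a:np.array(a)/3.4+[220,180]
f=ray2z(t,cp([[209,94],[671,53],[220,252]]),.018); print(f.round(3))
d=f[0]-f[1]; a=np.arctan2(d[1],d[0])-np.pi/2  # fence y axis
M=T2(0,0,a); o=f[0][:2]-M[:2,:2]@[.055,.076]
r=ray2z(t,cp([[400,271],[562,140],[656,246],[492,381]]),.040)
e=r[0]-r[1]; ar=np.arctan2(e[1],e[0])-np.pi/2; c=r.mean(0)
print("init",o,a,c,ar)
F0=(*o,a);R0=(*c[:2],ar)
for nm,ps in (("top",[t]),("scene",[s]),("both",[t,s])):
    F,ff=fit(ps,FENCE,F0);R,fr=fit(ps,RACK,R0)
    rel=np.linalg.inv(T2(*F))@T2(*R)
    print(nm,F.round(4),round(ff,1),R.round(4),round(fr,1),"rel mm",(rel[:2,2]*1e3).round(1),round(np.degrees(R[2]-F[2]),2))
im=draw(t,[(FENCE,F,(0,0,255)),(RACK,R,(0,255,0))])[700:1260,860:1640]; cv2.imwrite("pics/fit0.png",im)
im=draw(s,[(FENCE,F,(0,0,255)),(RACK,R,(0,255,0))])[740:1300,840:1640]; cv2.imwrite("pics/fit0s.png",im)
np.save("F.npy",F)
E
```

```text
[[ 0.695  0.1    0.018]
 [ 0.735 -0.181  0.018]
 [ 0.597  0.087  0.018]]
init [0.65157793 0.01693524] 0.14153128716274876 [ 0.5980279  -0.09540563  0.04      ] 0.7361387858888442
top [0.6534 0.0191 0.1429] -48.0 [ 0.5989 -0.0944  0.7293] -59.8 rel mm [ -70.2 -104.6] 33.59
scene [0.654  0.0178 0.1408] -44.9 [ 0.5994 -0.0953  0.7197] -46.2 rel mm [ -69.9 -104.3] 33.17
both [0.6536 0.0183 0.1424] -92.3 [ 0.5991 -0.0946  0.7265] -105.5 rel mm [ -70.  -104.1] 33.47
```

```bash
python3 - <<'E'
from h import *
t=vision.camera("top"); s=vision.camera("scene")
from collections import defaultdict
F=np.load("F.npy"); Mi=np.linalg.inv(T2(*F))
for l,h,z in (("jar",.06,25),("beaker",.09,34),("bottle",.14,35)):
    for p,n in ((t,"top"),(s,"scene")):
        for r in nets.regions_of(l,p)[:3]:
            w=ray2z(p,r["box"][:2],h/2)[0]; print(l,n,round(r["conf"],2),w.round(3),"fence mm",((Mi@[w[0],w[1],1])[:2]*1e3).round(0))
E
```

```text
jar top 0.61 [0.516 0.163 0.03 ] fence mm [-116.  162.]
jar scene 0.91 [0.517 0.162 0.03 ] fence mm [-115.  162.]
beaker top 0.62 [ 0.607 -0.333  0.045] fence mm [ -96. -341.]
beaker scene 0.59 [ 0.595 -0.338  0.045] fence mm [-108. -344.]
bottle top 0.75 [0.618 0.223 0.07 ] fence mm [ -6. 208.]
bottle top 0.43 [ 0.653 -0.015  0.07 ] fence mm [ -5. -32.]
bottle scene 0.69 [0.628 0.231 0.07 ] fence mm [  5. 214.]
```

View pics/fit0.png

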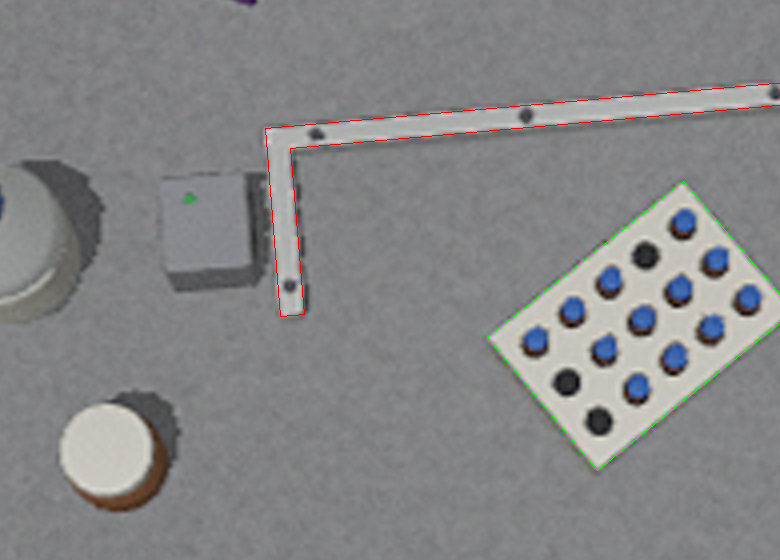

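View pics/fit0s.png

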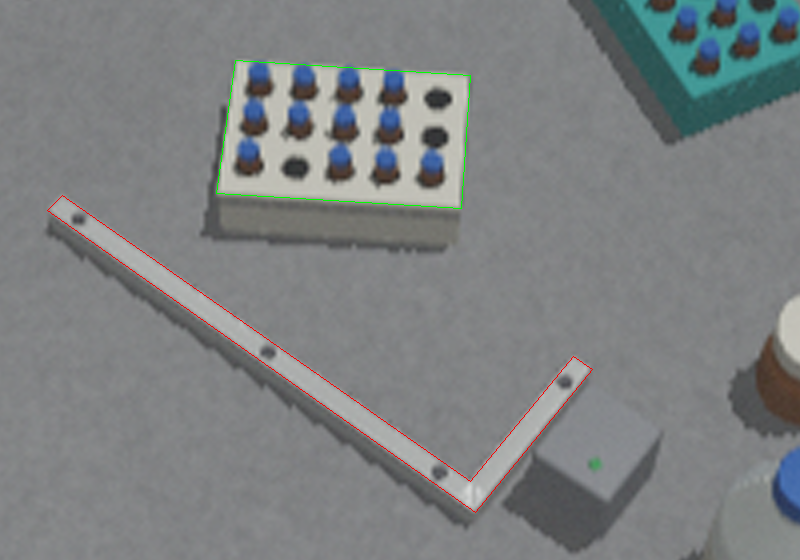

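Both fits overlay well: the rack lies (-70,-104) mm and +33.5° from home. My plan is to press the open jaws flush on the -x long face, push along a curve to square the rack up, push on its end to the short rail, then press it to the long rail. First I'll work out the approach and check the look-alikes' positions.

```bash
cat >> h.py <<'E'
def R3(q):
    w,x,y,z=q; return np.array([[1-2*(y*y+z*z),2*(x*y-z*w),2*(x*z+y*w)],[2*(x*y+z*w),1-2*(x*x+z*z),2*(y*z-x*w)],[2*(x*z-y*w),2*(y*z+x*w),1-2*(x*x+y*y)]])
def togo(tgt,yang):
    """tgt world xyz, yang: world angle (deg) of tool y; prints shift in current tool axes (units 30mm) and turn about tool z (units 6deg)"""
    s=manip.state(); R=R3(s["ee_rot"]); d=R.T@(np.array(tgt)-s["tcp_pos"])
    a=np.degrees(np.arctan2(R[1,1],R[0,1])); turn=-((yang-a+180)%360-180)
    print("t",round(s["t"],2),"tcp",s["tcp_pos"].round(4),"yang",a.round(2),"tilt",R[:,2].round(3),"F",s["wrist_force"].round(1),"w",round(s["gripper_width"],4),"q7",round(s["qpos"][6],2))
    print("shift units",(d/.03).round(2),"turn z units",round(turn/6,2))
E
python3 - <<'E'
from h import *
t=vision.camera("top"); F=np.load("F.npy")
R=np.array([.5991,-.0946,.7265])
b=T2(*R)@[-.085,0,1]; print(b, "yang",np.degrees(R[2])+90)
for r in nets.regions_of("rack",t)[:4]:
    m=r["mask"].astype(np.uint8); c=max(cv2.findContours(m,0,2)[0],key=cv2.contourArea); bx=cv2.boxPoints(cv2.minAreaRect(c)); w=ray2z(t,bx,.04)
    wr=np.c_[w[:,:2],np.ones(4)]@np.linalg.inv(T2(*R)).T
    print(w[:,:2].round(3).tolist(),"in rack frame mm",(wr[:,:2]*1e3).round(0).tolist())
togo([b[0],b[1],.2555],np.degrees(R[2])+90)
E
```

```text
[ 0.53556217 -0.15106188  1.        ] yang 131.6253838162543
[[0.587, -0.013], [0.678, -0.112], [0.608, -0.171], [0.52, -0.072]] in rack frame mm [[45.0, 69.0], [47.0, -65.0], [-43.0, -63.0], [-44.0, 69.0]]
[[0.367, 0.048], [0.45, 0.021], [0.411, -0.102], [0.329, -0.074]] in rack frame mm [[-79.0, 261.0], [-34.0, 185.0], [-146.0, 119.0], [-188.0, 195.0]]
[[0.457, -0.148], [0.488, -0.237], [0.365, -0.275], [0.335, -0.188]] in rack frame mm [[-142.0, 55.0], [-177.0, -32.0], [-295.0, 21.0], [-260.0, 105.0]]
[[0.796, 0.238], [0.891, 0.214], [0.848, 0.082], [0.754, 0.108]] in rack frame mm [[368.0, 118.0], [424.0, 37.0], [303.0, -33.0], [250.0, 48.0]]
t 1.05 tcp [0.234  0.5795 0.2563] yang 68.01 tilt [-0.  0. -1.] F [ 0.5  0.3 -0.1] w 0.0855 q7 -0.15
shift units [-18.44 -18.82   0.03] turn z units -10.6
```

```bash
python3 -m handwheel '[[[-0.5,-0.5,0,0,0,0,1],[-0.92,-0.94,0,0,0,0,1],[-0.92,-0.94,0,0,0,0,1],[-0.92,-0.94,0,0,0,0,1],[-0.92,-0.94,0,0,0,0,1],[-0.92,-0.94,0,0,0,0,1],[-0.92,-0.94,0,0,0,0,1],[-0.92,-0.94,0,0,0,0,1],[-0.92,-0.94,0,0,0,0,1],[-0.92,-0.94,0,0,0,0,1]]]'; python3 - <<'E'
from h import *
togo([.5356,-.1511,.2555],131.6)
E
```

```text
t: 1.88
tcp_pos: [0.378, 0.2298, 0.2566]
ee_rot: [0.0, 0.191, 0.982, 0.0]
wrist_force: [1.4, -0.5, -0.5]
gripper_width: 0.0854
t 1.88 tcp [0.378  0.2298 0.2566] yang 68.02 tilt [ 0.001  0.    -1.   ] F [ 1.4 -0.5 -0.5] w 0.0854 q7 0.54
shift units [-9.62 -9.81  0.03] turn z units -10.6
```

```bash
python3 -m handwheel '[[[-0.95,-0.97,0,0,0,0,1],[-0.95,-0.97,0,0,0,0,1],[-0.95,-0.97,0,0,0,0,1],[-0.95,-0.97,0,0,0,0,1],[-0.95,-0.97,0,0,0,0,1],[-0.95,-0.97,0,0,0,0,1],[-0.95,-0.97,0,0,0,0,1],[-0.95,-0.97,0,0,0,0,1],[-0.95,-0.97,0,0,0,0,1],[-0.6,-0.6,0,0,0,0,1]]]'; python3 -m handwheel '[[[0,0,0,0,0,-1,1],[0,0,0,0,0,-1,1],[0,0,0,0,0,-1,1],[0,0,0,0,0,-1,1],[0,0,0,0,0,-1,1],[0,0,0,0,0,-1,1],[0,0,0,0,0,-1,1],[0,0,0,0,0,-1,1],[0,0,0,0,0,-1,1],[0,0,0,0,0,-1,1]]]';python3 - <<'E'
from h import *
togo([.5356,-.1511,.022],131.6)
E
```

```text
t: 2.72
tcp_pos: [0.5281, -0.1355, 0.2564]
ee_rot: [0.001, 0.192, 0.981, -0.001]
wrist_force: [-0.4, -0.1, 0.4]
gripper_width: 0.0853
t: 3.55
tcp_pos: [0.5273, -0.1307, 0.2564]
ee_rot: [0.0, -0.328, 0.945, -0.0]
wrist_force: [0.9, -0.6, 0.5]
gripper_width: 0.0854
t 3.55 tcp [ 0.5273 -0.1307  0.2564] yang 128.31 tilt [ 0. -0. -1.] F [ 0.9 -0.6  0.5] w 0.0854 q7 2.34
shift units [ 0.21 -0.7   7.81] turn z units -0.55
```

```bash
python3 -m handwheel '[[[0.2,-0.3,0.5,0,0,-0.55,1],[0,-0.4,1,0,0,0,1],[0,0,1,0,0,0,1],[0,0,1,0,0,0,1],[0,0,1,0,0,0,1],[0,0,1,0,0,0,1],[0,0,1,0,0,0,1],[0,0,0.5,0,0,0,1],[0,0,0.3,0,0,0,1],[0,0,0,0,0,0,1]]]';python3 - <<'E'
from h import *
togo([.5356,-.1511,.022],131.6)
s=vision.camera("scene");cv2.imwrite("pics/s1.png",cv2.resize(s["img"][120:320,180:450],None,fx=2.9,fy=2.9,interpolation=2))
s=vision.camera("wrist");cv2.imwrite("pics/w1.png",s["img"])
E
```

```text
t: 4.38
tcp_pos: [0.5353, -0.1502, 0.0356]
ee_rot: [-0.001, -0.353, 0.936, 0.001]
wrist_force: [-0.8, 1.1, 0.4]
gripper_width: 0.0852
t 4.38 tcp [ 0.5353 -0.1502  0.0356] yang 131.32 tilt [-0.003  0.001 -1.   ] F [-0.8  1.1  0.4] w 0.0852 q7 2.34
shift units [ 0.01 -0.03  0.45] turn z units -0.05
```

View pics/s1.png

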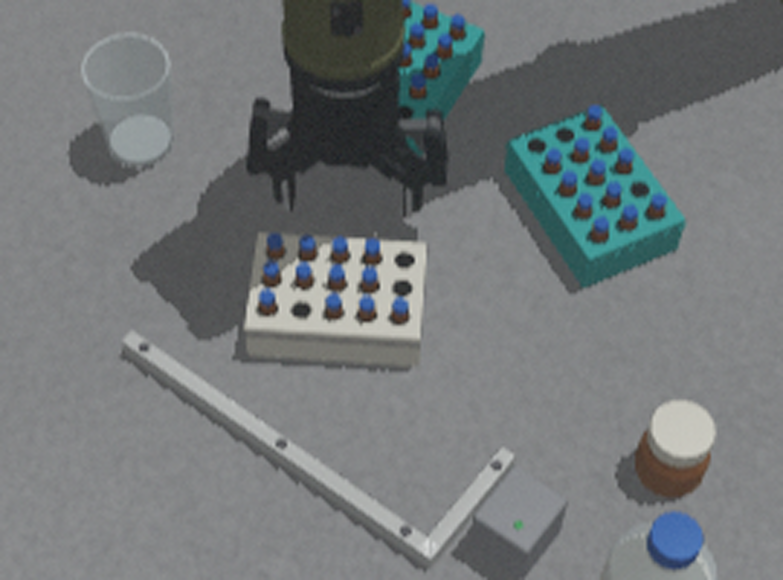

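View pics/w1.png

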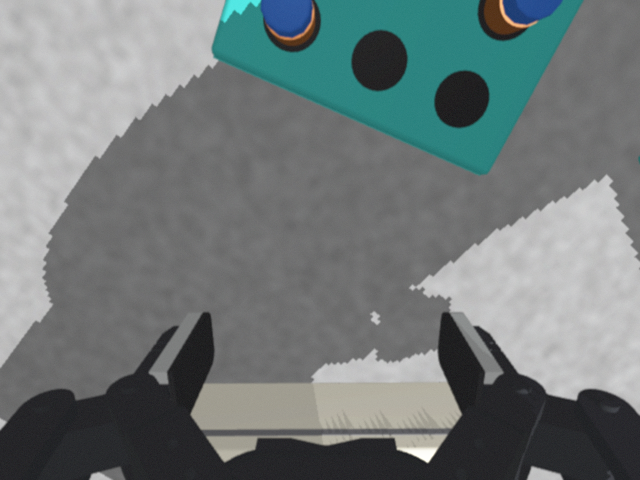

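```bash
python3 - <<'E'
from h import *
s=vision.camera("scene")
st=manip.state(); R=R3(st["ee_rot"])
im=cv2.resize(s["img"],None,fx=8,fy=8,interpolation=2)
for zt,col in ((.012,(0,0,255)),(.025,(0,255,0))):
  for yy in (-.0427,.0427):
    for xx in (-.011,.011):
      uv=(proj(s,st["tcp_pos"]+R@[xx,yy,zt])[0]+.5)*8; cv2.circle(im,tuple(np.round(uv).astype(int)),4,col,-1); print(zt,yy,xx,uv/8)
cv2.imwrite("pics/tip.png",im[1240:1700,2050:2700])
E
```

```text
0.012 -0.0427 -0.011 [280.16840164 193.46415339]
0.012 -0.0427 0.011 [281.26384375 185.65349847]
0.012 0.0427 -0.011 [318.40287136 196.03845554]
0.012 0.0427 0.011 [319.11907504 188.1863582 ]
0.025 -0.0427 -0.011 [280.44809686 196.9586432 ]
0.025 -0.0427 0.011 [281.53053842 189.18654626]
0.025 0.0427 -0.011 [318.32136934 199.51564274]
0.025 0.0427 0.011 [319.03166901 191.70273968]
```

View pics/tip.png

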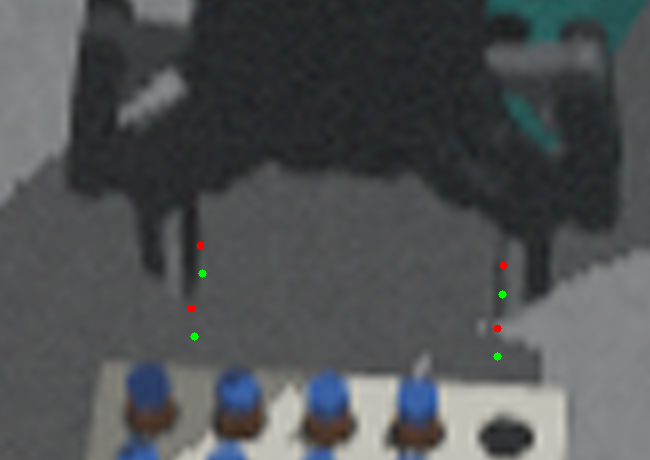

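```bash
python3 -m handwheel '[[[0,0,0.2,0,0,-0.05,1],[0,0,0.2,0,0,0,1],[-0.2,0,0,0,0,0,1],[-0.2,0,0,0,0,0,1],[-0.2,0,0,0,0,0,1],[-0.15,0,0,0,0,0,1],[-0.1,0,0,0,0,0,1],[-0.07,0,0,0,0,0,1],[-0.07,0,0,0,0,0,1],[0,0,0,0,0,0,1]]]';python3 - <<'E'
from h import *
togo([.5356,-.1511,.022],131.6)
t=vision.camera("top"); s=vision.camera("scene")
for p in ([t],[s],[t,s]):
    R,f=fit(p,RACK,(.5991,-.0946,.7265)); print(R.round(4),round(f,1))
st=manip.state(); print("tcp in rack frame",(np.linalg.inv(T2(*R))@[*st["tcp_pos"][:2],1]*1e3).round(1))
E
```

```text
t: 5.37
tcp_pos: [0.5586, -0.1304, 0.0253]
ee_rot: [0.0, -0.355, 0.935, -0.0]
wrist_force: [-1.0, 0.4, -0.5]
gripper_width: 0.0853
t 5.37 tcp [ 0.5586 -0.1304  0.0253] yang 131.63 tilt [ 0.  0. -1.] F [-1.   0.4 -0.5] w 0.0853 q7 2.31
shift units [ 1.03 -0.01  0.11] turn z units 0.01
[ 0.5991 -0.0937  0.7057] -27.5
[ 0.5999 -0.0948  0.7258] -41.2
[ 0.5997 -0.0944  0.7134] -67.9
tcp in rack frame [-5.53e+01 -4.00e-01  1.00e+03]
```

```bash
python3 -m handwheel '[[[-0.06,0,0.05,0,0,0,1],[-0.08,0,0,0,0,0,1],[-0.13,0.05,0,0,0,0.3,1],[-0.135,0.07,0,0,0,0.37,1],[-0.135,0.07,0,0,0,0.37,1],[-0.135,0.07,0,0,0,0.37,1],[-0.135,0.07,0,0,0,0.37,1],[-0.135,0.07,0,0,0,0.37,1],[-0.135,0.07,0,0,0,0.37,1],[0,0,0,0,0,0,1]]]';python3 - <<'E'
from h import *
F=np.load("F.npy")
togo([.5356,-.1511,.022],98.16)
t=vision.camera("top"); s=vision.camera("scene")
st=manip.state(); Rm=R3(st["ee_rot"]); a=np.arctan2(Rm[1,1],Rm[0,1])-np.pi/2
g=T2(*st["tcp_pos"][:2],a)@[.054,0,1]
for p in ([t],[s],[t,s]):
    R,f=fit(p,RACK,(g[0],g[1],a)); rel=np.linalg.inv(T2(*F))@T2(*R); print(R.round(4),round(f,1),"rel",(rel[:2,2]*1e3).round(1),np.degrees(R[2]-F[2]).round(2))
print("tcp in rack frame",(np.linalg.inv(T2(*R))@[*st["tcp_pos"][:2],1]*1e3).round(1), "in fence", (np.linalg.inv(T2(*F))@[*st["tcp_pos"][:2],1]*1e3).round(1))
cv2.imwrite("pics/f2.png",draw(t,[(FENCE,F,(0,0,255)),(RACK,R,(0,255,0))])[700:1260,860:1660])
E
```

```text
t: 6.3
tcp_pos: [0.576, -0.0998, 0.0236]
ee_rot: [-0.001, -0.228, 0.974, 0.0]
wrist_force: [-1.1, -0.2, -0.5]
gripper_width: 0.0855
t 6.3 tcp [ 0.576  -0.0998  0.0236] yang 116.4 tilt [-0.001 -0.    -1.   ] F [-1.1 -0.2 -0.5] w 0.0855 q7 2.08
shift units [ 1.97 -0.93  0.05] turn z units 3.04
[ 0.6245 -0.0765  0.5132] -20.4 rel [-42.3 -89.7] 21.24
[ 0.6243 -0.0766  0.4626] -38.6 rel [-42.5 -89.9] 18.35
[ 0.6237 -0.0768  0.4816] -58.1 rel [-43.1 -89.9] 19.43
tcp in rack frame [ -53.1    1.5 1000. ] in fence [ -93.7 -106.2 1000. ]
```

View pics/f2.png

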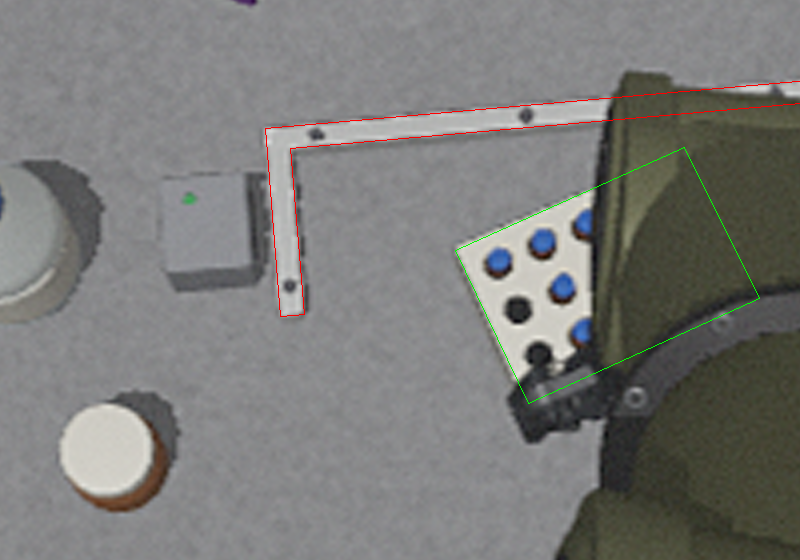

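```bash
python3 -m handwheel '[[[-0.08,0.04,0,0,0,0.2,1],[-0.135,0.07,0,0,0,0.37,1],[-0.135,0.07,0,0,0,0.37,1],[-0.135,0.07,0,0,0,0.37,1],[-0.135,0.07,0,0,0,0.37,1],[-0.135,0.07,0,0,0,0.37,1],[-0.135,0.07,0,0,0,0.37,1],[-0.135,0.07,0,0,0,0.37,1],[-0.1,0.04,0,0,0,0.25,1],[0,0,0,0,0,0,1]]]';python3 - <<'E'
from h import *
F=np.load("F.npy")
togo([.5356,-.1511,.022],98.16)
s=vision.camera("scene")
st=manip.state(); Rm=R3(st["ee_rot"]); a=np.arctan2(Rm[1,1],Rm[0,1])-np.pi/2
g=T2(*st["tcp_pos"][:2],a)@[.054,0,1]
R,f=fit([s],RACK,(g[0],g[1],a)); rel=np.linalg.inv(T2(*F))@T2(*R); print(R.round(4),round(f,1),"rel",(rel[:2,2]*1e3).round(1),np.degrees(R[2]-F[2]).round(2))
print("tcp in rack frame",(np.linalg.inv(T2(*R))@[*st["tcp_pos"][:2],1]*1e3).round(1), "in fence", (np.linalg.inv(T2(*F))@[*st["tcp_pos"][:2],1]*1e3).round(1))
cv2.imwrite("pics/f3.png",draw(s,[(FENCE,F,(0,0,255)),(RACK,R,(0,255,0))])[640:1200,840:1640])
E
```

```text
t: 7.23
tcp_pos: [0.6032, -0.0729, 0.0236]
ee_rot: [0.0, -0.072, 0.997, 0.0]
wrist_force: [-1.7, 1.2, -0.6]
gripper_width: 0.0857
t 7.23 tcp [ 0.6032 -0.0729  0.0236] yang 98.2 tilt [ 0.  0. -1.] F [-1.7  1.2 -0.6] w 0.0857 q7 1.82
shift units [ 2.6  -2.26  0.05] turn z units 0.01
[ 0.6565 -0.0659  0.1378] -37.2 rel [ -9.2 -83.8] -0.27
tcp in rack frame [-5.38e+01  3.00e-01  1.00e+03] in fence [ -63.   -83.3 1000. ]
```

View pics/f3.png

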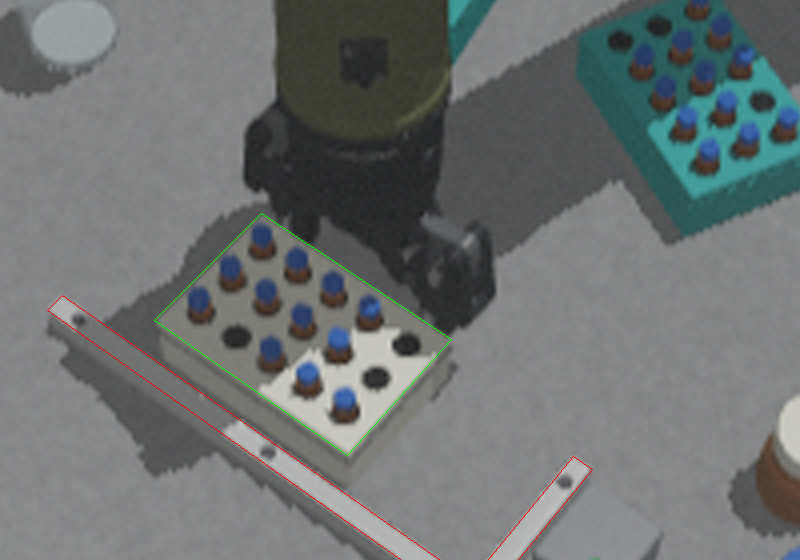

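```bash
python3 -m handwheel '[[[0.3,0,0,0,0,0,1],[0.5,0,0,0,0,0,1],[0,0,-0.5,0,0,0,1],[0,0,-1,0,0,0,1],[0,0,-1,0,0,0,1],[-0.5,-0.7,-0.4,0,0,0,0.06],[-0.9,-0.95,0,0,0,0,0.06],[-0.9,-0.95,0,0,0,0,0.06],[-0.8,-0.7,0,0,0,0,0.06],[0,0,0,0,0,1,0.06]]]';
python3 -m handwheel '[[[0,0,0,0,0,1,0.06],[0,0,0,0,0,1,0.06],[0,0,0,0,0,1,0.06],[0,0,0,0,0,1,0.06],[0,0,0,0,0,1,0.06],[0,0,0,0,0,1,0.06],[0,0,0,0,0,1,0.06],[0,0,0,0,0,1,0.06],[0,0,0,0,0,1,0.06],[0,0,0,0,0,1,0.06]]]'; 
python3 -m handwheel '[[[0,0,0,0,0,1,0.06],[0,0,0,0,0,1,0.06],[0,0,0,0,0,1,0.06],[0,0,0,0,0,1,0.06],[0,0,0,0,0,0,0.06]]]' ; python3 - <<'E'
from h import *
F=np.load("F.npy")
s=vision.camera("scene");t=vision.camera("top")
R,f=fit([s],RACK,(.6565,-.0659,.1378)); rel=np.linalg.inv(T2(*F))@T2(*R); print(R.round(4),round(f,1),"rel",(rel[:2,2]*1e3).round(1),np.degrees(R[2]-F[2]).round(2))
np.save("R.npy",R)
g=T2(*F)@[rel[0,2],rel[1,2]-.105,1]
st=manip.state();print("in fence", (np.linalg.inv(T2(*F))@[*st["tcp_pos"][:2],1]*1e3).round(1))
togo([g[0],g[1],.032],8.16)
cv2.imwrite("pics/f4.png",draw(s,[(FENCE,F,(0,0,255)),(RACK,R,(0,255,0))])[640:1200,740:1540])
E
```

```text
t: 8.12
tcp_pos: [0.6888, -0.1678, 0.1109]
ee_rot: [0.002, -0.018, 1.0, -0.002]
wrist_force: [-1.0, -0.0, -1.2]
gripper_width: 0.0453
t: 8.95
tcp_pos: [0.685, -0.1621, 0.1109]
ee_rot: [0.0, 0.485, 0.874, 0.0]
wrist_force: [0.3, 1.1, 0.4]
gripper_width: 0.0452
t: 9.37
tcp_pos: [0.685, -0.1618, 0.1107]
ee_rot: [0.0, 0.656, 0.755, 0.0]
wrist_force: [0.6, 0.8, -0.0]
gripper_width: 0.0452
[ 0.6567 -0.0655  0.1444] -31.4 rel [ -8.9 -83.4] 0.11
in fence [   5.5 -182.8 1000. ]
t 9.47 tcp [ 0.685  -0.1618  0.1108] yang 8.45 tilt [ 0. -0. -1.] F [-0.  -0.3 -0.2] w 0.0452 q7 0.65
shift units [-0.18 -0.48  2.63] turn z units 0.05
```

View pics/f4.png

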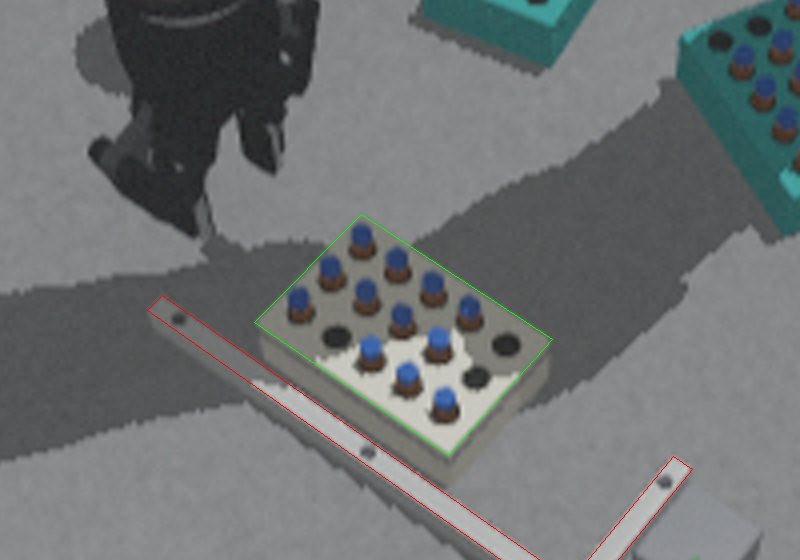

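```bash
python3 -m handwheel '[[[-0.1,-0.25,0.3,0,0,0.05,0.06],[-0.08,-0.23,0.5,0,0,0,0.06],[0,0,0.7,0,0,0,0.06],[0,0,0.6,0,0,0,0.06],[0,0,0.3,0,0,0,0.06],[0,0,0.1,0,0,0,0.06],[0,0,0,0,0,0,0.06]]]' ; python3 - <<'E'
from h import *
F=np.load("F.npy");R=np.load("R.npy")
st=manip.state();print("in fence", (np.linalg.inv(T2(*F))@[*st["tcp_pos"][:2],1]*1e3).round(1))
togo(st["tcp_pos"],8.16)
s=vision.camera("scene"); im=cv2.resize(s["img"],None,fx=6,fy=6,interpolation=2); Rm=R3(st["ee_rot"])
for zt,col in ((.012,(0,0,255)),(.020,(0,255,0)),(.032,(255,255,0))):
  for yy in (-.0225,.0225):
    for xx in (-.011,.011):
      uv=(proj(s,st["tcp_pos"]+Rm@[xx,yy,zt])[0]+.5)*6; cv2.circle(im,tuple(np.round(uv).astype(int)),3,col,-1); c=uv
c=c.astype(int); cv2.imwrite("pics/tip2.png",im[c[1]-300:c[1]+200,c[0]-350:c[0]+350])
E
```

```text
t: 10.05
tcp_pos: [0.6715, -0.169, 0.0353]
ee_rot: [-0.0, 0.656, 0.755, -0.0]
wrist_force: [0.9, 0.4, 1.1]
gripper_width: 0.0454
in fence [  -8.9 -188.  1000. ]
t 10.05 tcp [ 0.6715 -0.169   0.0353] yang 8.03 tilt [-0.001  0.    -1.   ] F [0.9 0.4 1.1] w 0.0454 q7 0.7
shift units [0. 0. 0.] turn z units -0.02
```

View pics/tip2.png

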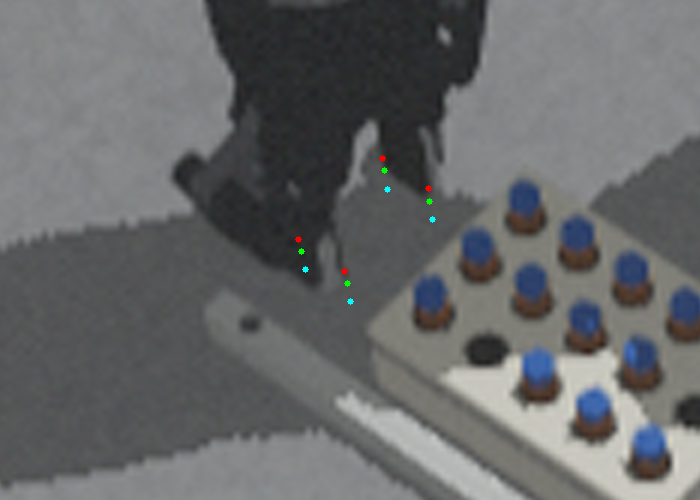

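```bash
python3 -m handwheel '[[[0.2,0,0,0,0,-0.02,0.06],[0.3,0,0,0,0,0,0.06],[0.25,0,0,0,0,0,0.06],[0.15,0,0,0,0,0,0.06],[0.1,0,0,0,0,0,0.06],[0.15,0,0,0,0,0,0.06],[0.18,0,0,0,0,0,0.06],[0.18,0,0,0,0,0,0.06],[0.18,0,0,0,0,0,0.06],[0.18,0,0,0,0,0,0.06]]]';  python3 -m handwheel '[[[0.18,0,0,0,0,0,0.06],[0.18,0,0,0,0,0,0.06],[0.18,0,0,0,0,0,0.06],[0.18,0,0,0,0,0,0.06],[0.18,0,0,0,0,0,0.06],[0.1,0,0,0,0,0,0.06],[0,0,0,0,0,0,0.06]]]';python3 - <<'E'
from h import *
F=np.load("F.npy");R=np.load("R.npy")
st=manip.state();f=(np.linalg.inv(T2(*F))@[*st["tcp_pos"][:2],1]);print("in fence",(f*1e3).round(1))
togo(st["tcp_pos"],8.16)
s=vision.camera("scene");g=T2(*F)@[-.009,f[1]+.075,1]
R,ff=fit([s],RACK,(g[0],g[1],F[2])); rel=np.linalg.inv(T2(*F))@T2(*R); print(R.round(4),round(ff,1),"rel",(rel[:2,2]*1e3).round(1),np.degrees(R[2]-F[2]).round(2))
cv2.imwrite("pics/f5.png",draw(s,[(FENCE,F,(0,0,255)),(RACK,R,(0,255,0))])[740:1300,840:1640])
E
```

```text
t: 10.93
tcp_pos: [0.6642, -0.1139, 0.0363]
ee_rot: [0.001, 0.656, 0.755, -0.0]
wrist_force: [1.4, -4.2, 3.7]
gripper_width: 0.0453
t: 11.52
tcp_pos: [0.6598, -0.0827, 0.036]
ee_rot: [0.0, 0.655, 0.755, 0.0]
wrist_force: [1.2, -2.1, 1.8]
gripper_width: 0.0449
in fence [  -8.2 -100.9 1000. ]
t 11.52 tcp [ 0.6598 -0.0827  0.036 ] yang 8.12 tilt [ 0.  0. -1.] F [ 1.2 -2.1  1.8] w 0.0449 q7 0.61
shift units [0. 0. 0.] turn z units -0.01
[ 0.6485 -0.0099  0.1425] -37.1 rel [ -9.1 -27.2] 0.0
```

View pics/f5.png

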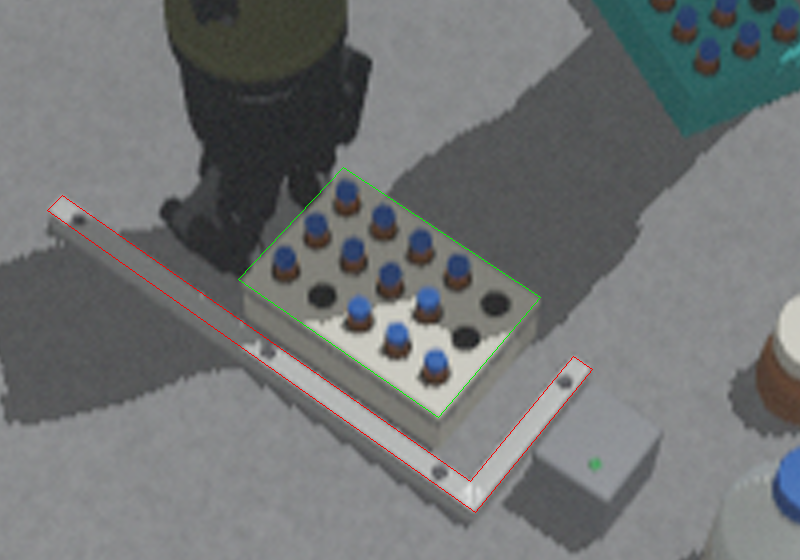

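```bash
python3 -m handwheel '[[[0.12,0,0,0,0,0,0.06],[0.15,0,0,0,0,0,0.06],[0.15,0,0,0,0,0,0.06],[0.13,0,0,0,0,0,0.06],[0.1,0,0,0,0,0,0.06],[0.07,0,0,0,0,0,0.06],[0.04,0,0,0,0,0,0.06],[0.04,0,0,0,0,0,0.06],[0,0,0,0,0,0,0.06]]]';python3 - <<'E'
from h import *
F=np.load("F.npy");R=np.load("R.npy")
st=manip.state();f=(np.linalg.inv(T2(*F))@[*st["tcp_pos"][:2],1]);print("in fence",(f*1e3).round(1))
s=vision.camera("scene");g=T2(*F)@[-.009,f[1]+.075,1]
R,ff=fit([s],RACK,(g[0],g[1],F[2])); rel=np.linalg.inv(T2(*F))@T2(*R); print(R.round(4),round(ff,1),"rel",(rel[:2,2]*1e3).round(1),np.degrees(R[2]-F[2]).round(2))
E
```

```text
t: 12.32
tcp_pos: [0.6563, -0.0596, 0.0358]
ee_rot: [-0.0, 0.656, 0.755, 0.0]
wrist_force: [1.0, -3.4, 2.0]
gripper_width: 0.0452
in fence [  -8.5  -77.6 1000. ]
[0.6452 0.0133 0.1418] -41.8 rel [-9.  -3.8] -0.04
```

```bash
python3 -m handwheel '[[[0.03,0,0,0,0,0,0.06],[0.03,0,0,0,0,0,0.06],[0.03,0,0,0,0,0,0.06],[0.03,0,0,0,0,0,0.06],[0,0,0,0,0,0,0.06]]]';python3 -m handwheel '[[[0.03,0,0,0,0,0,0.06],[0,0,0,0,0,0,0.06]]]';python3 -m handwheel '[[[0.03,0,0,0,0,0,0.06],[0,0,0,0,0,0,0.06]]]'
```

```text
t: 12.78
tcp_pos: [0.6559, -0.0569, 0.0358]
ee_rot: [0.0, 0.656, 0.755, -0.0]
wrist_force: [1.4, -6.7, 1.5]
gripper_width: 0.0452
t: 12.95
tcp_pos: [0.6559, -0.0569, 0.0358]
ee_rot: [0.001, 0.656, 0.755, -0.001]
wrist_force: [1.4, -6.7, 1.2]
gripper_width: 0.0451
t: 13.12
tcp_pos: [0.6559, -0.0568, 0.0358]
ee_rot: [0.001, 0.656, 0.755, -0.001]
wrist_force: [2.4, -9.8, 0.4]
gripper_width: 0.0449
```

```bash
python3 -m handwheel '[[[-0.3,0,0,0,0,0,0.06],[-0.5,0,0,0,0,0,0.06],[0,0,-0.5,0,0,0,0.06],[0,0,-1,0,0,-1,0.06],[0,0,-1,0,0,-1,0.06],[0,0,-0.3,0,0,-1,0.06],[0,0,0,0,0,-1,0.06],[0,0,0,0,0,-1,0.06],[0,0,0,0,0,-1,0.06],[0,0,0,0,0,-1,0.06]]]' ;python3 -m handwheel '[[[0,0,0,0,0,-1,0.06],[0,0,0,0,0,-1,0.06],[0,0,0,0,0,-1,0.06],[0,0,0,0,0,-1,0.06],[0,0,0,0,0,-1,0.06],[0,0,0,0,0,-1,0.06],[0,0,0,0,0,-1,0.06],[0,0,0,0,0,-1,0.06],[0,0,0,0,0,0,0.06]]]';python3 - <<'E'
from h import *
F=np.load("F.npy")
st=manip.state();f=(np.linalg.inv(T2(*F))@[*st["tcp_pos"][:2],1]);print("in fence",(f*1e3).round(1))
s=vision.camera("scene");t=vision.camera("top");g=T2(*F)@[-.009,-.002,1]
for p in ([t],[s],[t,s]):
    R,ff=fit(p,RACK,(g[0],g[1],F[2])); rel=np.linalg.inv(T2(*F))@T2(*R); print(R.round(4),round(ff,1),"rel",(rel[:2,2]*1e3).round(1),np.degrees(R[2]-F[2]).round(2))
g=T2(*F)@[-.09,0,1]; togo([g[0],g[1],.024],98.16)
cv2.imwrite("pics/f6.png",draw(s,[(FENCE,F,(0,0,255)),(RACK,R,(0,255,0))])[740:1300,840:1640])
E
```

```text
t: 13.95
tcp_pos: [0.6585, -0.0781, 0.1196]
ee_rot: [-0.001, 0.339, 0.941, 0.0]
wrist_force: [0.3, -0.2, -0.5]
gripper_width: 0.0453
t: 14.7
tcp_pos: [0.6585, -0.0786, 0.1195]
ee_rot: [-0.001, -0.073, 0.997, 0.001]
wrist_force: [-0.8, 0.1, -0.4]
gripper_width: 0.0455
in fence [  -8.9  -96.6 1000. ]
[0.6434 0.0172 0.1423] -32.1 rel [-10.3   0.4] -0.01
[0.6446 0.0159 0.1321] -50.5 rel [-9.3 -1.1] -0.59
[0.6437 0.0162 0.1407] -81.5 rel [-10.1  -0.7] -0.1
t 14.8 tcp [ 0.6586 -0.0786  0.1195] yang 97.85 tilt [-0.001  0.001 -1.   ] F [ 0.2 -0.6 -0.2] w 0.0453 q7 1.81
shift units [2.72 3.2  3.19] turn z units -0.05
```

View pics/f6.png

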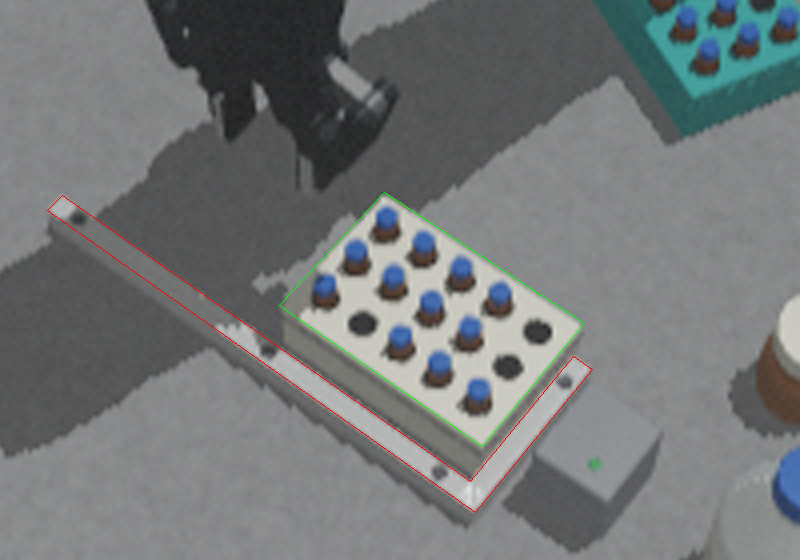

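```bash
python3 -m handwheel '[[[0.5,0.5,0,0,0,-0.05,1],[0.75,0.8,0,0,0,0,1],[0.75,0.8,0,0,0,0,1],[0.5,0.8,0,0,0,0,1],[0.22,0.3,0.3,0,0,0,1],[0,0,0.8,0,0,0,1],[0,0,0.9,0,0,0,1],[0,0,0.7,0,0,0,1],[0,0,0.2,0,0,0,1],[0,0,0,0,0,0,1]]]' ;python3 - <<'E'
from h import *
F=np.load("F.npy")
st=manip.state();f=(np.linalg.inv(T2(*F))@[*st["tcp_pos"][:2],1]);print("in fence",(f*1e3).round(1))
g=T2(*F)@[-.054,-.001,1]; togo([g[0],g[1],.024],98.16)
s=vision.camera("scene");cv2.imwrite("pics/f7.png",cv2.resize(s["img"],None,fx=4,fy=4)[640:1200,840:1640])
E
```

```text
t: 15.63
tcp_pos: [0.5632, 0.0049, 0.0313]
ee_rot: [-0.002, -0.072, 0.997, 0.0]
wrist_force: [-0.2, 0.8, 0.5]
gripper_width: 0.0856
in fence [-9.15e+01 -5.00e-01  1.00e+03]
t 15.63 tcp [0.5632 0.0049 0.0313] yang 98.25 tilt [-0.004 -0.    -1.   ] F [-0.2  0.8  0.5] w 0.0856 q7 1.69
shift units [-1.25 -0.02  0.24] turn z units 0.02
```

View pics/f7.png

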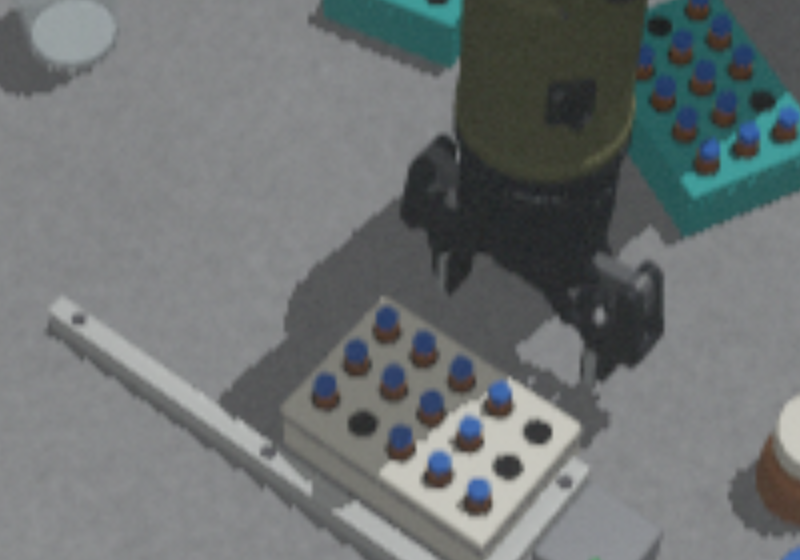

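```bash
python3 -m handwheel '[[[0,0,0.12,0,0,0.02,1],[-0.2,0,0.1,0,0,0,1],[-0.25,0,0,0,0,0,1],[-0.2,0,0,0,0,0,1],[-0.15,0,0,0,0,0,1],[-0.1,0,0,0,0,0,1],[-0.07,0,0,0,0,0,1],[-0.07,0,0,0,0,0,1],[-0.07,0,0,0,0,0,1],[0,0,0,0,0,0,1]]]' ;python3 - <<'E'
from h import *
F=np.load("F.npy")
st=manip.state();f=(np.linalg.inv(T2(*F))@[*st["tcp_pos"][:2],1]);print("in fence",(f*1e3).round(1))
g=T2(*F)@[-.054,-.001,1]; togo([g[0],g[1],.024],98.16)
s=vision.camera("scene");g=T2(*F)@[-.006,0,1]
R,ff=fit([s],RACK,(g[0],g[1],F[2])); rel=np.linalg.inv(T2(*F))@T2(*R); print(R.round(4),round(ff,1),"rel",(rel[:2,2]*1e3).round(1),np.degrees(R[2]-F[2]).round(2))
E
```

```text
t: 16.52
tcp_pos: [0.5962, 0.0094, 0.026]
ee_rot: [-0.001, -0.072, 0.997, -0.0]
wrist_force: [-3.9, -1.3, 2.6]
gripper_width: 0.0854
in fence [-5.81e+01 -7.00e-01  1.00e+03]
t 16.52 tcp [0.5962 0.0094 0.026 ] yang 98.24 tilt [-0.002 -0.    -1.   ] F [-3.9 -1.3  2.6] w 0.0854 q7 1.68
shift units [-0.14 -0.01  0.07] turn z units 0.01
[0.6493 0.0171 0.144 ] -35.3 rel [-4.4 -0.7] 0.09
```

```bash
python3 -m handwheel '[[[-0.04,0,0,0,0,0,1],[-0.03,0,0,0,0,0,1],[-0.03,0,0,0,0,0,1],[0,0,0,0,0,0,1]]]';python3 -m handwheel '[[[-0.03,0,0,0,0,0,1],[0,0,0,0,0,0,1]]]';python3 -m handwheel '[[[-0.03,0,0,0,0,0,1],[0,0,0,0,0,0,1]]]'
```

```text
t: 16.9
tcp_pos: [0.6002, 0.01, 0.026]
ee_rot: [-0.0, -0.072, 0.997, -0.0]
wrist_force: [-4.0, -0.5, 0.0]
gripper_width: 0.0854
t: 17.07
tcp_pos: [0.6006, 0.0101, 0.026]
ee_rot: [-0.001, -0.072, 0.997, -0.0]
wrist_force: [-4.5, -0.6, 0.6]
gripper_width: 0.0852
t: 17.23
tcp_pos: [0.6007, 0.0101, 0.026]
ee_rot: [-0.001, -0.072, 0.997, -0.0]
wrist_force: [-7.2, -1.3, 2.5]
gripper_width: 0.0854
```

```bash
python3 -m handwheel '[[[-0.03,0,0,0,0,0,1],[0,0,0,0,0,0,1]]]';python3 -m handwheel '[[[-0.03,0,0,0,0,0,1],[0,0,0,0,0,0,1]]]'; python3 - <<'E'
from h import *
F=np.load("F.npy")
st=manip.state();f=(np.linalg.inv(T2(*F))@[*st["tcp_pos"][:2],1]);print("in fence",(f*1e3).round(1))
s=vision.camera("scene");g=T2(*F)@[-.002,0,1]
R,ff=fit([s],RACK,(g[0],g[1],F[2])); rel=np.linalg.inv(T2(*F))@T2(*R); print(R.round(4),round(ff,1),"rel",(rel[:2,2]*1e3).round(1),np.degrees(R[2]-F[2]).round(2))
E
```

```text
t: 17.4
tcp_pos: [0.6007, 0.0101, 0.026]
ee_rot: [-0.002, -0.072, 0.997, -0.0]
wrist_force: [-9.2, -0.4, 4.8]
gripper_width: 0.0854
t: 17.57
tcp_pos: [0.6007, 0.0101, 0.026]
ee_rot: [-0.003, -0.072, 0.997, -0.0]
wrist_force: [-12.4, -1.2, 8.5]
gripper_width: 0.0854
in fence [-5.36e+01 -6.00e-01  1.00e+03]
[0.6538 0.0176 0.1426] -35.5 rel [ 0.  -0.8] 0.01
```

```bash
python3 -m handwheel '[[[0.06,0,0,0,0,0,1],[0.06,0,0,0,0,0,1],[0.1,0,0,0,0,0,1],[0.3,0,0,0,0,0,1],[0.5,0,0,0,0,0,1],[0.5,0,-0.5,0,0,0,1],[0.3,-0.5,-1,0,0,0,1],[0,-0.9,-1,0,0,0,1],[0.6,-0.9,-0.7,0,0,0,1],[0.8,-0.9,0,0,0,0,1]]]';python3 -m handwheel '[[[0.9,-0.9,-0.3,0,0,0,1],[0.9,-0.9,-0.3,0,0,0,1],[0.3,-0.9,0,0,0,0,1],[0,-0.9,0,0,0,0,1],[0,-0.5,0,0,0,0,1],[0,0,0,0,0,0,1]]]'; python3 - <<'E'
from h import *
F0=np.load("F.npy")
s=vision.camera("scene");t=vision.camera("top")
for n,p in (("top",[t]),("scene",[s]),("both",[t,s])):
    R,ff=fit(p,RACK,F0)
    rel=np.linalg.inv(T2(*F0))@T2(*R); print(n,R.round(4),round(ff,1),"rel",(rel[:2,2]*1e3).round(1),np.degrees(R[2]-F0[2]).round(2))
cv2.imwrite("pics/f8s.png",cv2.resize(s["img"][170:320,210:400],None,fx=4,fy=4,interpolation=2)[:600,:800])
cv2.imwrite("pics/f8t.png",cv2.resize(t["img"][180:290,230:390],None,fx=5,fy=5,interpolation=2))
E
```

```text
t: 18.45
tcp_pos: [0.5257, -0.0993, 0.1267]
ee_rot: [0.005, -0.073, 0.997, -0.001]
wrist_force: [1.4, -0.9, -0.8]
gripper_width: 0.0856
t: 18.95
tcp_pos: [0.4776, -0.233, 0.1406]
ee_rot: [0.001, -0.07, 0.998, -0.001]
wrist_force: [-0.4, 0.6, 0.8]
gripper_width: 0.0855
top [0.6529 0.018  0.1424] -43.0 rel [-0.7 -0.2] -0.0
scene [0.6538 0.0177 0.1394] -51.2 rel [ 0.1 -0.7] -0.18
both [0.6536 0.018  0.1386] -93.9 rel [-0.1 -0.3] -0.22
```

View pics/f8s.png

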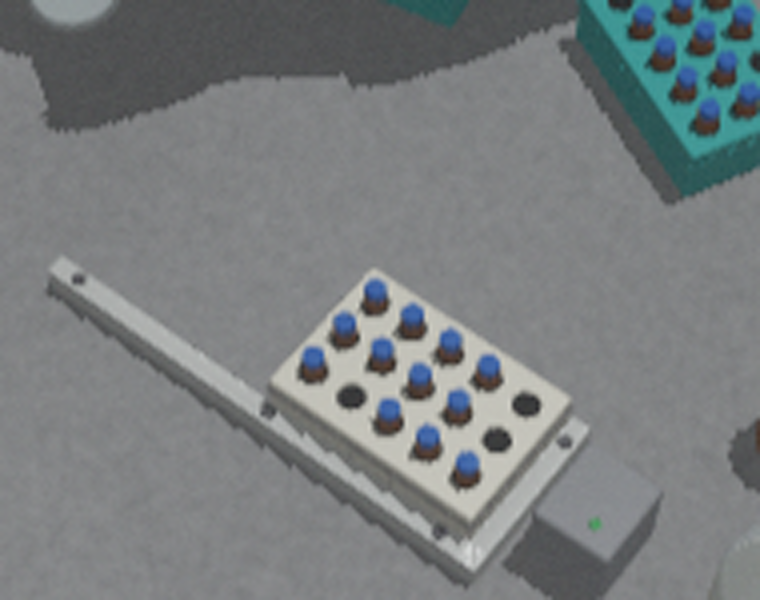

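View pics/f8t.png

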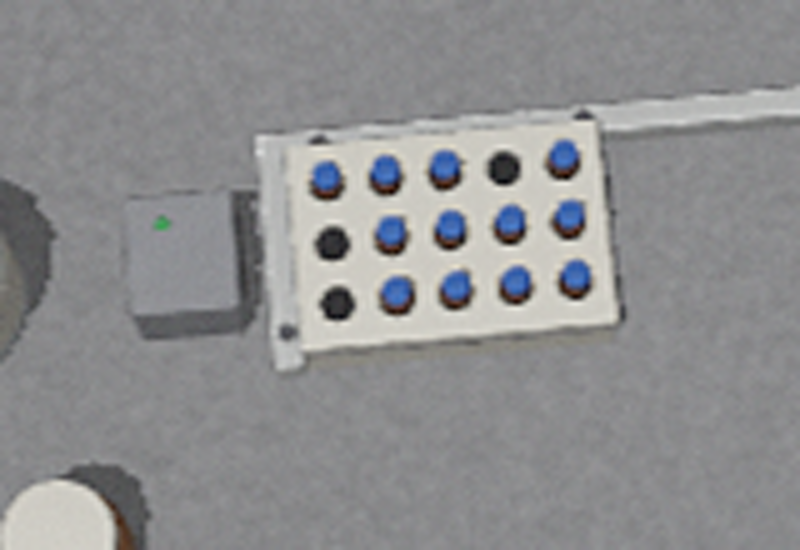

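```bash
python3 - <<'E'
from h import *
t=vision.camera("top"); cv2.imwrite("pics/t9.png",t["img"])
a=cv2.imread("pics/top0.png").astype(int)
for n,(x,y,h) in dict(jar=(243,290,20),beaker=(495,256,28),bottle=(213,236,28)).items():
    d=np.abs(a-t["img"].astype(int)).max(2)[y-h:y+h,x-h:x+h]; print(n,"mean diff",d.mean().round(1),"share>40",(d>40).mean().round(3))
    for r in nets.regions_of(n,t)[:1]: print(r["conf"],np.round(r["box"],1))
E
```

```text
jar mean diff 8.5 share>40 0.0
0.94 [243.7 291.6  28.2  25.7]
beaker mean diff 54.4 share>40 0.661
0.6 [334.5 223.8 160.6  57.1]
bottle mean diff 8.3 share>40 0.0
0.84 [215.7 234.8  44.3  44.3]
```

View pics/t9.png

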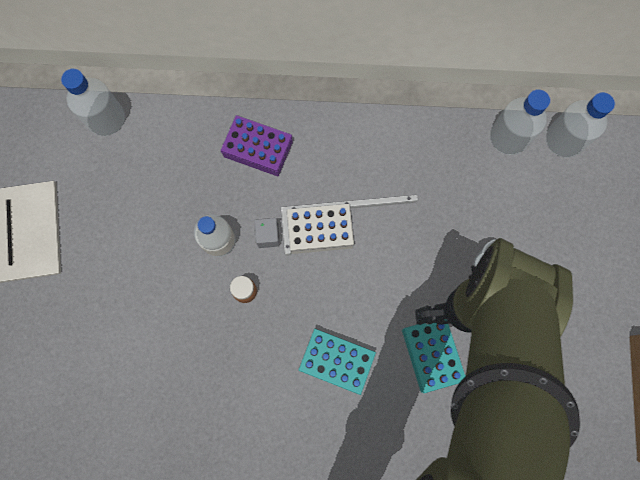

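The rack sits in the corner at (318,228) in the top view, with the bottle at (213,235) and the jar at (243,290) unmoved. The arm hides the beaker, so I'll lift straight up and move back to check it.

```bash
python3 -m handwheel '[[[0,0,-0.6,0,0,0,1],[0,0,-0.8,0,0,0,1],[0,0.5,-0.8,0,0,0,1],[0,0.9,-0.5,0,0,0,1],[0,0.9,0,0,0,0,1],[0,0.9,0,0,0,0,1],[0,0.9,0,0,0,0,1],[0,0.6,0,0,0,0,1],[0,0,0,0,0,0,1]]]'; python3 - <<'E'
from h import *
t=vision.camera("top"); s=vision.camera("scene"); cv2.imwrite("pics/t10.png",t["img"]); cv2.imwrite("pics/s10.png",s["img"])
for p in (t,s):
    for r in nets.regions_of("beaker",p)[:1]: print(round(r["conf"],2),np.round(r["box"],1), ray2z(p,r["box"][:2],.045)[0].round(3))
F0=np.load("F.npy")
for p in ([t],[s],[t,s]):
    R,ff=fit(p,RACK,F0); rel=np.linalg.inv(T2(*F0))@T2(*R); print(round(ff,1),"rel",(rel[:2,2]*1e3).round(1),np.degrees(R[2]-F0[2]).round(2))
print(manip.state()["wrist_force"].round(1))
E
```

```text
t: 20.0
tcp_pos: [0.4565, -0.0842, 0.2213]
ee_rot: [-0.0, -0.076, 0.997, 0.001]
wrist_force: [-0.9, -0.1, -0.5]
gripper_width: 0.0852
0.72 [494.7 256.4  45.   40.9] [ 0.608 -0.332  0.045]
0.8 [224.1 154.5  30.1  45.4] [ 0.6   -0.334  0.045]
-43.0 rel [-0.7 -0.2] -0.04
-51.3 rel [ 0.1 -0.7] -0.18
-94.0 rel [-0.1 -0.3] -0.21
[ 0.   0.  -0.6]
```

View pics/t10.png

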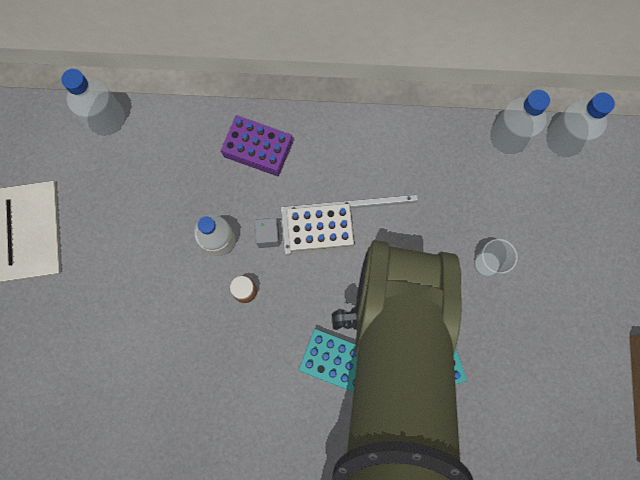

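The beaker is unmoved at (495,256), the rack is in the corner and the gripper is clear of everything, so I'm handing in.

```bash
python3 -c "
from plant import manip
print(manip.job_done())"
```

```text
the job is handed in; nothing more can be done
None
```

The white rack is in the fence corner, flush with both rails within what the cameras can show, and the job was handed in at about 20 s. I pushed only on the block, from outside its faces and with the fingertips low.

1. **Squaring up:** I pushed the open jaws against the -x long face along a curve, which turned the rack square to the fence.
2. **Short rail:** I pushed the -y end until the rack stopped on the short rail (about 10 N).
3. **Long rail:** I pressed the long side home onto the long rail (about 12 N) and backed straight off.

**Last checks**
- **Rack position:** both cameras together put it at (-0.1, -0.3) mm and -0.2° from home. The cameras disagree slightly: top alone gives (-0.7, -0.2) mm and 0.0°, scene alone (0.1, -0.7) mm and -0.2°. That is within calibration accuracy.
- **Contact with the rails:** the arm stopped dead against each rail. I did not press the short-rail end a second time after the long-rail push.
- **Other objects:** the bottle, beaker and jar show at their original pixels. An earlier beaker check failed because the arm hid it; it was confirmed once the arm moved away.
- **Robot:** the gripper was well clear of everything, with wrist force near zero.

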